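# Set the screw stop of a slicing board against its backlash and butt the croissant to it

## Robot

A 7-joint arm with a two-finger parallel gripper is mounted at the origin on a cart in front of the work surface, level with it; the furniture and walls round the work are solid. World frame = base frame: x ahead of the robot, y to its left, z up, the work surface at z = 0. Lengths are in m, angles in rad, forces in N, time in s.
With the tool pointing down it reaches from about 0.35 to 0.9 m from the base axis. Payload 19.9 kg.
Tool frame: the origin (TCP) lies between the finger pads; the fingertips stand 19 mm ahead of it and the grasp point (between the pads) is the TCP; z points along the fingers, y is the line along which they close (so a half turn about z gives the same grasp; the last joint's range is limited). The gripper opens to 94 mm and grips with 3 to 60 N. Pads are 16 mm wide; open, the fingers measure 119 mm over their backs; the gripper's body (75 mm by 177 mm) begins 78 mm behind the grasp point.
Start: joints at [1.216, 0.417, -0.01, 1.614, 0.005, 1.111, -0.053], TCP at [0.193, -0.594, 0.224] pointing down, gripper open.
Joint ranges: [-2.81, 2.81], [-0.39, 2.02], [-1.27, 1.25], [0.06, 2.57], [-1.19, 4.33], [0.19, 2], [-2.82, 2.82]. Speed limits (rad/s): [1.89, 1.89, 2.39, 2.39, 3.01, 3.01, 3.01].

## Interface

Orientations are given as a 3x3 rotation matrix whose columns are the frame's x, y, z axes.
In Python, from rig import robot gives the robot as it stands. Calls block until the motion is done:
- robot.move_ptp(position, orientation): joint-space move of the TCP to a pose.
- robot.move_linear(position, velocity=0.15, frame=None, threshold=None): straight line of the TCP; frame=None keeps the orientation; velocity is the mean speed in m/s. With threshold (N) it stops when the force on the tool has changed by that much, and returns True; else False.
- robot.goto_joints(angles): joint-space move.
- robot.gripper_to(opening): finger opening in m; the grip force is fixed at half the most; returns when the fingers have stopped.
- robot.pause(seconds).
- robot.ik(position, orientation): joint angles nearest the present ones, or None.
- robot.get_state(): the state.
- robot.grab_frame(name): name is "scene" or "top"; returns the picture (400x640x3 uint8, red, green, blue); there is no depth.
- robot.camera_info(name): a dict with "fx", "fy", "cx", "cy" (pixels), "rvec" (rotation vector, rad) and "tvec" (3), from world to camera coordinates, as OpenCV has them. Camera axes: x right, y down, z forward; pixel columns grow to the right and rows downward; lengths in m; the calibration is good to about 2 mm. A picture is of the moment at which its call begins. camera_info takes no time and is no camera call.
A pose or a line that the arm cannot do raises robot.PlanningError and nothing moves.
- robot.sign_off(): hands the job in; it is judged then, once.
The state is a dict: "time": time; "qpos": joint angles; "joint_vel": joint speeds; "effort": joint torques, N m; "ee_pos": TCP position; "tool_rot": TCP orientation; "force": force on the tool from outside, world axes, zero at the start; "moment": the same for the moment, N m; "opening": finger opening in m; "grasp_force": force on a finger pad.
Only numpy, scipy, OpenCV 4.12 (cv2) and the standard library are available. Lean on these libraries where they do the work, as an engineer would, in place of code of your own. Each camera call takes 0.05 s, during which the arm holds its last target. There are 200 camera calls.

## Task

The end stop of the slicing board stands too far forward and its screw has slack. Turning only the handwheel by its upright pin, wind the stop back until it is about half a centimetre or more past the white line on the red clip, then wind it forward again, so that the slack is taken up from behind, until its front face stands level with that line. Then bring the croissant along the board squarely up against the stop, press it there gently but firmly for a moment (about 8 N, never as much as 20 N) without the stop giving way, and let go, leaving it lying against the stop; touch neither the stop nor the things round about.

Things in the scene. Friction and masses are not known exactly. Their poses are not given: they have to be found in the camera images.
- board: Wooden slicing board fixed to the worktop, 170 mm (its x) by 415 mm (its y, -200 to +215), top 18 mm above the worktop. Origin on the worktop at its middle; x points away from the robot at yaw 0, y runs from the croissant to the grey gear head (150 x 88 mm, 57 mm high, centred at y = +164). Two 12 mm rods at x = -55 and +55, 16 mm above the board, run from it to y = -4.
- stop: White stop: plate 138 mm wide across the board, 10 mm thick, top 51 mm above the board, with two blocks on the rods behind it. Origin on the board's top in the middle of its front face (which faces the board's -y); axes as the board's. It slides only along the board's y. Low knife guides (12 mm high) stand on the board at x = -77 and +77, y = -30 mm.
- stop_face (a point): Near end of the stop's front face, 10 mm above the board, with a black pointer stripe; axes as the board's. Starts 6 to 20 mm in front of (-y of) the clip's line. The stop has 7 mm of slack on its screw: after the handwheel's direction is reversed it stands still for up to 7 mm of screw travel (0.35 turn), then follows. Within the slack about 2 N moves it; at the start it may stand anywhere in it.
- clip_line (a point): White line, 1.6 mm wide, across the top of the small red clip (8 mm wide) fixed on the board's near long edge: where the stop's front face is to stand (same y along the board). Axes as the board's.
- wheel_axis (a point): Point on the vertical axis of the steel handwheel (94 mm across, rim top 94.5 mm and hub top 97.5 mm above the worktop), at the height at which its pin is gripped, 116.5 mm. The wheel stays where it is left (about 3.3 N at the pin turns it); the screw cannot be driven by pushing the stop.
- wheel (a joint): Angle of the handwheel, rad, growing counterclockwise seen from above; 0 at the start, range -3 to +14. Counterclockwise draws the stop back (+y, towards the wheel), clockwise drives it forward (-y): 20 mm of screw travel a turn.
- pin_grip (a point): Middle of the upright black spinner pin on the handwheel, 16 mm across, from 94.5 to 137.5 mm above the worktop, 36 mm from the wheel's axis; this point is 116.5 mm above the worktop. The pin turns freely about itself, so the gripper need not turn while it leads the pin round in a circle.
- croissant: Croissant, rigid, 58 mm (its x) by 127 mm (its y, the long way) by 39 mm high, 0.055 kg, lying on the board with its long way along it. Origin at the centre of its underside. Grasp across the middle; its sides slope, so gripping it presses it onto the board, and rubbing there adds to the force felt at the wrist unless it is raised a few mm.
- glass: Clear drinking glass, 82 mm across, 86 mm high; bystander. Origin at the centre of its underside.
- cup: White china cup, 95 x 74 x 54 mm; bystander. Origin at the centre of its underside.
- mill: Small salt shaker with grey cap, 44 mm across, 90 mm high; bystander. Origin at the centre of its underside.
- jam: Gold jam portion cup with orange lid, 64 x 58 x 27 mm; bystander. Origin at the centre of its underside.

How it is judged:
On the way, in this order (a step that is already met when the one before it is completed fails the run):
1. the stop has been wound back past the clip's line, by more than 3 mm (y of stop_face in the frame of clip_line above 0.003 m), for 0.1 s.
2. the croissant is pressed against the stop with more than 4 N while the stop's face stands within 2.5 mm of the line (y of stop_face in the frame of clip_line between -0.0025 and 0.0025 m and contact force between stop and croissant above 4 N), for 0.3 s.
At the end, for the whole second after the job is handed in: The stop's front face stands within 2.5 mm of the clip's line (along the board); the croissant lies at rest flat on the board, lengthwise within 0.25 rad, within 35 mm of the board's middle line, its centre 55 to 72 mm in front of the stop's face (its end against the stop) (y of stop_face in the frame of clip_line between -0.0025 and 0.0025 m and y of croissant in the frame of stop between -0.072 and -0.055 m and x of croissant in the frame of stop between -0.035 and 0.035 m and angle between the y axis of croissant and the y axis of board, either way round below 0.25 rad and angle between croissant's own z axis and vertical below 0.2 rad and z of croissant in the frame of board below 0.024 m and linear speed of croissant below 0.01 m/s); the robot touches nothing.
It fails at once if the croissant is pressed against the stop with more than 20 N (contact force between stop and croissant above 20 N).
It fails at once if the robot touches the stop (contact force between any of the arm, the fingers and stop above 1.5 N).
It fails at once if the glass, the white cup, the salt shaker or the jam cup is shifted by more than 15 mm (distance of any of glass, cup, mill, jam from where it was at the start of the episode above 0.015 m).
It also fails if it takes over 64 s, if anything falls off the work surface, if the arm or the gripper's body presses on something with over 40 N, if the wrist force passes 120 N, or if a joint passes its speed limit or range.

## Working session

There is one attempt and no reset: what is moved stays moved. The work goes in short steps, each a Python script; the robot and the scene stay as the last script left them, time stands still between calls to the robot, and variables do not carry over. Pictures are saved under pics/ and viewed, at most 10 in all, crops included, and the job is handed in when it is done.

```bash
mkdir -p pics; ls; cat > h.py <<'E'
import numpy as np, cv2
from rig import robot
def cam(n):
    c=robot.camera_info(n); K=np.array([[c['fx'],0,c['cx']],[0,c['fy'],c['cy']],[0,0,1.]])
    return K,cv2.Rodrigues(np.array(c['rvec'],float))[0],np.array(c['tvec'],float).ravel()
def ray(n,u,v,z):
    K,R,t=cam(n); d=R.T@np.linalg.solve(K,[u,v,1.]); o=-R.T@t
    return o+d*(z-o[2])/d[2]
def proj(n,p):
    K,R,t=cam(n); q=K@(R@np.array(p,float)+t); return q[:2]/q[2]
E
python3 - <<'E'
from h import *
for n in("scene","top"):
    f=robot.grab_frame(n); cv2.imwrite(f"pics/{n}0.png",f[:,:,::-1]); K,R,t=cam(n); print(n,K[0,0],K[1,1],-R.T@t,R[2])
s=robot.get_state(); print(s['time'],s['force'],s['opening'],s['tool_rot'])
E
```

```text
pics
scene 489.2234259750264 489.2234259750264 [-0.26787064  0.87279343  1.05074915] [ 0.54967634 -0.57494709 -0.606046  ]
top 428.8186782645085 428.8186782645085 [ 0.37846799 -0.0135223   1.47880825] [ 0.12880843  0.00198595 -0.99166751]
0.1 [-0.19890455 -1.00877085 -0.32861256] 0.09452138425404252 [[ 9.51145795e-01  3.08741854e-01 -3.79677529e-04]
 [ 3.08742078e-01 -9.51145344e-01  9.29714198e-04]
 [-7.40868286e-05 -1.00151618e-03 -9.99999496e-01]]
```

View pics/scene0.png

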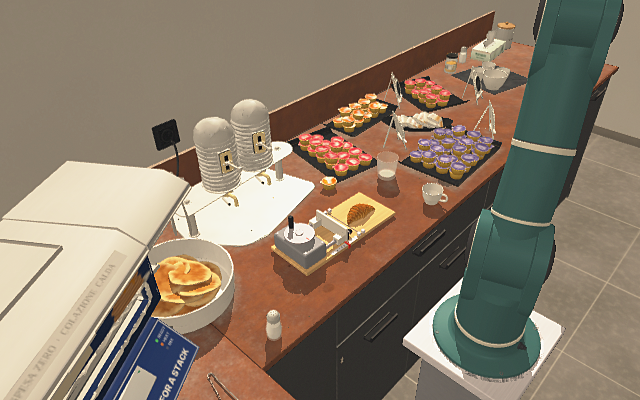

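View pics/top0.png

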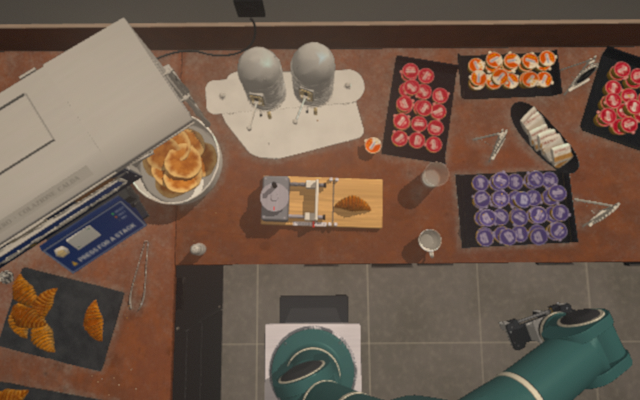

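The scene view shows the board at about (335,230), with the wheel near (298,232). The top view shows the board spanning (262–383, 176–230), the gear head at left, the croissant at (351,204), the glass at (433,175), the cup at (429,240), the jam at (372,146) and the shaker at (198,249). Next I'll enlarge the board.

```bash
python3 - <<'E'
import cv2,numpy as np
a=cv2.imread('pics/scene0.png')[185:280,265:405]; b=cv2.imread('pics/top0.png')[165:240,255:390]
cv2.imwrite('pics/c1.png',cv2.resize(a,None,fx=5.5,fy=5.5,interpolation=cv2.INTER_CUBIC))
cv2.imwrite('pics/c2.png',cv2.resize(b,None,fx=5.5,fy=5.5,interpolation=cv2.INTER_CUBIC))
E
```

```text
(no output)
```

View pics/c1.png

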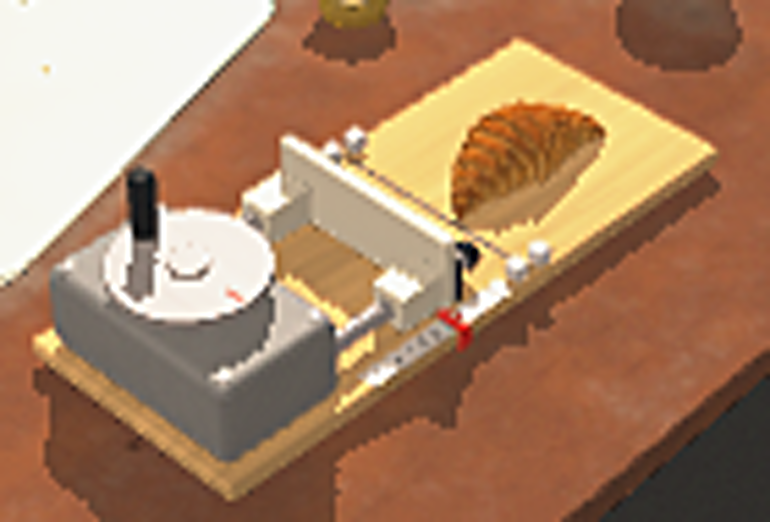

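View pics/c2.png

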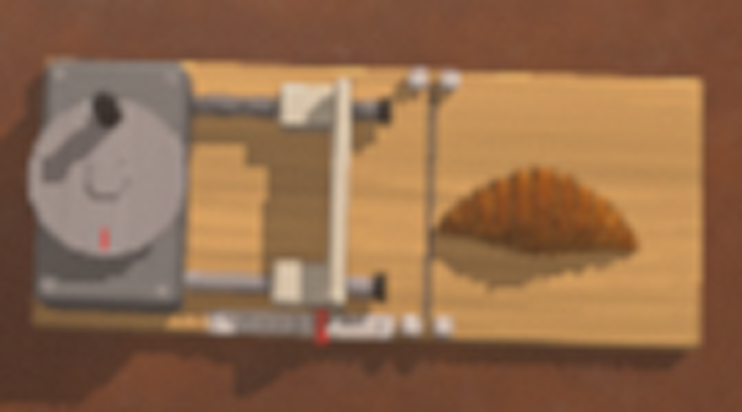

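The crops show the pin at c2 (105,108) and c1 (143,200), and the wheel rim centre at c2 (107,176) and c1 (190,264). The clip is at c2 (321,325), and the stop stands to the right of it, with its face at about u=348. Next I'll turn these into world points.

```bash
cat >> h.py <<'E'
def c1(u,v): return 265+(u+.5)/5.5-.5,185+(v+.5)/5.5-.5
def c2(u,v): return 255+(u+.5)/5.5-.5,165+(v+.5)/5.5-.5
E
python3 - <<'E'
from h import *
np.set_printoptions(precision=4,suppress=True)
T=lambda u,v,z:ray('top',*c2(u,v),z); S=lambda u,v,z:ray('scene',*c1(u,v),z)
print('board top TR,BR',T(703,77,.018),T(698,345,.018),'scene',S(520,40,.018),S(717,152,.018),'bl bottom',S(232,500,0),S(33,345,.018))
print('wheel',T(107,176,.0945),S(190,264,.0945))
print('pin top',T(103,103,.1375),S(143,172,.1375))
print('clip',T(321,325,.022),S(455,325,.022))
print('stop near face bottom z=.018',S(458,298,.018),'top z .069',S(455,240,.069),T(345,302,.069),'far',T(350,80,.069))
print('croi tips',T(437,232,.025),T(637,250,.025),'mid',T(537,168,.035),T(537,252,.025))
for n,u,v,z in(('glass',433,175,.05),('cup',429,240,.05),('jam',372,146,.02),('dispenser',313,70,.2)): print(n,ray('top',u,v,z))
E
```

```text
board top TR,BR [ 0.6374 -0.2439  0.018 ] [ 0.4691 -0.2363  0.018 ] scene [ 0.6297 -0.2423  0.018 ] [ 0.4634 -0.2331  0.018 ] bl bottom [0.4877 0.1685 0.    ] [0.6448 0.1702 0.018 ]
wheel [0.5668 0.1227 0.0945] [0.5626 0.1207 0.0945]
pin top [0.6035 0.121  0.1375] [0.5992 0.1179 0.1375]
clip [ 0.4828 -0.0031  0.022 ] [ 0.4754 -0.0005  0.022 ]
stop near face bottom z=.018 [ 0.4923 -0.0227  0.018 ] top z .069 [ 0.4886 -0.0147  0.069 ] [ 0.4931 -0.0179  0.069 ] far [ 0.628  -0.0219  0.069 ]
croi tips [ 0.5398 -0.0754  0.025 ] [ 0.5277 -0.1991  0.025 ] mid [ 0.5781 -0.1372  0.035 ] [ 0.5269 -0.1371  0.025 ]
glass [ 0.6428 -0.4102  0.05  ]
cup [ 0.424  -0.3878  0.05  ]
jam [ 0.7525 -0.2105  0.02  ]
dispenser [ 0.9514 -0.0074  0.2   ]
```

```bash
cat >> h.py <<'E'
import json
RD=np.array([[1,0,0],[0,-1,0],[0,0,-1.]])
Z=0.1195; RAD=0.036
def arc(c,ph0,ph1,f0,v=0.08,step=np.radians(20),adapt=0.0,shots=None):
    """lead the pin from ph0 to ph1 about c, shifting c along the felt radial force; returns c and the shots"""
    c=np.array(c,float); n=int(np.ceil(abs(ph1-ph0)/step)); log=[]
    for i,p in enumerate(np.linspace(ph0,ph1,n+1)[1:]):
        r=np.array([np.cos(p),np.sin(p)]); robot.move_linear([*(c+RAD*r),Z],velocity=v)
        s=robot.get_state(); f=(np.array(s['force'])-f0)[:2]
        c+=adapt*(f@r)*r; log.append((round(p,2),round(f@r,1),round(f@[-r[1],r[0]],1)))
        if shots is not None: shots.append((p,robot.grab_frame('scene'),robot.grab_frame('top')))
        if np.hypot(*f)>35: print('STOP force',f); break
    return c,log
E
python3 - <<'E'
from h import *
np.set_printoptions(precision=4,suppress=True)
c=np.array([.5647,.1217]); p=np.array([.6013,.1195])
robot.move_ptp([*p,.22],RD); robot.move_linear([*p,Z],velocity=.12); robot.pause(.2)
f0=np.array(robot.get_state()['force']); robot.gripper_to(0.0); robot.pause(.2); s=robot.get_state()
print(s['time'],s['ee_pos'],s['opening'],s['grasp_force'],f0,np.array(s['force'])-f0,s['qpos'])
json.dump(dict(f0=list(f0)),open('st.json','w'))
f=robot.grab_frame('scene')[175:285,260:400]; cv2.imwrite('pics/g.png',cv2.resize(f[:,:,::-1],None,fx=4,fy=4,interpolation=cv2.INTER_CUBIC))
E
```

```text
5.5667 [0.6013 0.1194 0.1195] 0.015253366656290011 30.000163967488334 [-0.0167 -0.581  -0.5199] [-0.7813  0.0148  0.9075] [ 0.2806  0.6199 -0.724   1.7148  0.4779  0.9914 -2.1904]
```

```bash
python3 - <<'E'
from h import *
np.set_printoptions(precision=4,suppress=True)
f0=np.array(json.load(open('st.json'))['f0']); c=np.array([.6013-.036,.1217]); ph=np.arcsin((.1194-.1217)/.036); sh=[]
t0=robot.get_state()['time']
c,log=arc(c,ph,ph+np.pi,f0,adapt=5e-5,shots=sh); print(log,c,robot.get_state()['time']-t0)
np.savez('s1.npz',p=[x[0]-ph for x in sh],s=[x[1] for x in sh],t=[x[2] for x in sh])
json.dump(dict(f0=list(f0),c=list(c),ph=log[-1][0] if 0 else ph+np.pi,ph0=ph),open('st.json','w'))
s=robot.get_state(); print(s['ee_pos'],s['opening'],s['grasp_force'])
E
```

```text
[(np.float64(0.29), np.float64(-2.8), np.float64(4.1)), (np.float64(0.63), np.float64(-4.0), np.float64(3.7)), (np.float64(0.98), np.float64(-4.4), np.float64(4.0)), (np.float64(1.33), np.float64(-3.2), np.float64(3.1)), (np.float64(1.68), np.float64(-3.8), np.float64(3.2)), (np.float64(2.03), np.float64(-1.3), np.float64(2.2)), (np.float64(2.38), np.float64(-3.6), np.float64(2.5)), (np.float64(2.73), np.float64(-3.0), np.float64(2.9)), (np.float64(3.08), np.float64(-2.8), np.float64(3.5))] [0.5653 0.1208] 3.6750000000000007
[0.5293 0.1232 0.1195] 0.015112128877696432 29.99928612378426
```

```bash
python3 - <<'E'
from h import *
st=json.load(open('st.json')); f0=np.array(st['f0']); sh=[]
c,log=arc(st['c'],st['ph'],st['ph']+1.5*np.pi,f0,adapt=5e-5,shots=sh); print(np.abs([l[1:] for l in log]).max(0),c,robot.get_state()['time'])
st.update(c=list(c),ph=st['ph']+1.5*np.pi); json.dump(st,open('st.json','w'))
a=np.load('s1.npz'); P=np.r_[a['p'],[x[0]-st['ph0'] for x in sh]]; S=np.r_[a['s'],[x[1] for x in sh]]; T=np.r_[a['t'],[x[2] for x in sh]]
np.savez('s1.npz',p=P,s=S,t=T)
print([proj('scene',(x,y,.02)).round(1).tolist() for x,y in((.479,-.002),(.49,-.02))],[proj('top',(x,y,.02)).round(1).tolist() for x,y in((.479,-.002),(.49,-.02))])
k=lambda f:cv2.resize(f[:,:,::-1],None,fx=8,fy=8,interpolation=cv2.INTER_NEAREST)
cv2.imwrite('pics/d.png',np.hstack([k(S[-1][215:257,312:362]),k(T[-1][197:239,290:336])]))
E
```

```text
[2.9 4.2] [0.56568213 0.1209786 ] 14.8917
[[346.7, 243.4], [347.9, 239.0]] [[312.6, 224.8], [317.9, 221.6]]
```

View pics/d.png

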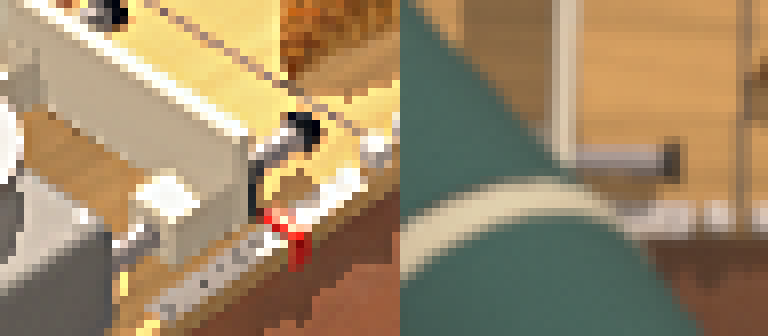

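The scene crop shows the stripe at about px (343.5,239), now roughly level with or a little behind the red clip at about (347,243). The top crop shows the plate's front edge near column 311 with the near end hidden by the arm. I'll measure it in numbers with subpixel edge fits in the top view.

```bash
cat >> h.py <<'E'
def face(img,rows,dbg=False,near=None):
    """front top edge of the plate in the top view: subpixel half-level crossing per row, line fit u=a+b*(v-200)"""
    b=img[:,:,2].astype(float); U=[];V=[]
    for v in rows:
        r=b[v,292:336]; k=np.arange(len(r))
        m=[i for i in k[1:-4] if r[i]>=r[i-1] and r[i]>=r[i+1] and r[i]-r[i+4]>35]
        if not m: continue
        i=max(m,key=lambda i:r[i]); bg=r[i+4]; h=(r[i]+bg)/2
        j=next((j for j in range(i,i+5) if r[j]>h>=r[j+1]),None)
        if j is None: continue
        U.append(292+j+(r[j]-h)/(r[j]-r[j+1])); V.append(v)
    U=np.array(U);V=np.array(V,float); k=np.ones(len(U),bool)
    for _ in range(4):
        A=np.polyfit(V[k]-200,U[k],1); e=abs(U-np.polyval(A,V-200)); k=e<max(.5,2*np.median(e))
    return A[1],A[0],k.sum(),e[k].std(),U,V
def clipc(img):
    f=img.astype(float); w=f[:,:,0]-np.maximum(f[:,:,1],f[:,:,2])-60; w[:220]=0;w[232:]=0;w[:,:306]=0;w[:,322:]=0; w=np.clip(w,0,None)
    v,u=np.nonzero(w); return (w[v,u]@u)/w.sum(),(w[v,u]@v)/w.sum(),len(u),w.max()
E
python3 - <<'E'
from h import *
np.set_printoptions(precision=2,suppress=True,linewidth=150)
t0=cv2.imread('pics/top0.png')[:,:,::-1]
print(t0[221:229,309:321,0].astype(int)-t0[221:229,309:321,1]); print(t0[190,305:330,2],t0[205,305:330,2])
print('clip',clipc(t0))
A=face(t0,range(180,219)); print(A)
a=np.load('s1.npz')
for p,t in zip(a['p'],a['t']):
    F=face(t,range(180,215)); print(round(p/np.pi/2*20,2),[round(float(x),2) for x in F[:4]])
E
```

```text
[[ 22  21  23  42  62  42  19  16  22  31  30  31]
 [ 17  16  20  50  83  56  18  14  16  20  19  20]
 [ 13  12  18  54  85  53  14  14  13  12  14  15]
 [ 12  13  23  57  83  43  17  16  16  16  17  18]
 [ 16  16  27  62 107  64  21  18  19  20  20  21]
 [ 23  23  33  67 111  81  25  19  19  21  20  20]
 [ 28  27  32  52  71  58  28  24  25  25  26  24]
 [ 28  27  27  30  31  31  27  27  27  27  27  28]]
[ 66  67  66  68  67  66  67  67  65  68 106 150 173 141  74  64  65  68  79  89  90  89  90  89  89] [ 69  69  70  70  68  69  67  68  65  81 132 167 149 107  92  92  91  92  92  94  92  93  93  93  94]
clip (np.float64(313.0740740740741), np.float64(224.77314814814815), 11, np.float64(51.0))
(np.float64(317.7475059825055), np.float64(-0.03536403261915491), np.int64(36), np.float64(0.07208929830584779), array([318.27, 318.27, 318.22, 318.07, 318.01, 318.15, 318.3 , 318.34, 318.33, 318.32, 318.33, 318.25, 318.18, 318.2 , 318.21, 318.08, 317.96,
       317.88, 317.85, 317.86, 317.82, 317.78, 317.68, 317.54, 317.5 , 317.46, 317.45, 317.44, 317.41, 317.38, 317.33, 317.28, 317.26, 317.2
[... 367 characters left out ...]

3.33 [317.75, -0.04, 35.0, 0.07]
4.44 [317.75, -0.04, 34.0, 0.07]
5.56 [317.59, -0.04, 33.0, 0.08]
6.67 [317.29, -0.03, 29.0, 0.05]
7.78 [316.96, -0.03, 33.0, 0.06]
8.89 [316.61, -0.04, 34.0, 0.06]
10.0 [316.31, -0.03, 29.0, 0.04]
11.07 [315.97, -0.04, 35.0, 0.07]
12.14 [315.65, -0.04, 34.0, 0.08]
13.21 [315.33, -0.03, 24.0, 0.09]
14.29 [315.21, -0.02, 20.0, 0.04]
15.36 [315.16, -0.01, 15.0, 0.06]
16.43 [314.54, -0.03, 12.0, 0.07]
17.5 [325.48, 0.71, 12.0, 1.21]
18.57 [326.32, 0.85, 12.0, 1.09]
19.64 [323.99, 0.82, 13.0, 1.04]
20.71 [317.95, 0.44, 19.0, 0.98]
21.79 [313.41, 0.07, 19.0, 0.27]
22.86 [312.37, -0.04, 21.0, 0.07]
23.93 [312.16, -0.03, 31.0, 0.03]
25.0 [311.76, -0.04, 34.0, 0.07]
```

```bash
cat >> h.py <<'E'
def gap(F,cu=313.05,cv_=224.8,zc=.022):
    """stop face minus clip line along the board (mm), from the fitted edge"""
    p=[ray('top',F[0]+F[1]*(v-200),v,.069) for v in(182,216)]; d=p[0]-p[1]; d/=np.linalg.norm(d)
    y=np.array([-d[1],d[0],0]); return (p[0]-ray('top',cu,cv_,zc))@y*1e3, d
E
python3 - <<'E'
from h import *
np.set_printoptions(precision=4,suppress=True)
t0=cv2.imread('pics/top0.png')[:,:,::-1]
F0=face(t0,range(180,219)); print('start',gap(F0),gap(F0,zc=.03)[0])
a=np.load('s1.npz'); x=[];g=[]
for p,t in zip(a['p'],a['t']):
    F=face(t,range(180,215)); s=p/np.pi/2*20
    if F[2]>=28 and F[3]<.1: F=(F[0],F0[1]); x.append(s); g.append(gap(F)[0])
x=np.array(x);g=np.array(g); k=x>5.4; print(np.c_[x,g]); print(np.polyfit(x[k],g[k],1), 'unit-slope offset',np.mean(g[k]-x[k]),np.std(g[k]-x[k]),'now',25+np.mean(g[k]-x[k]))
E
```

```text
start (np.float64(-13.024278602288195), array([ 0.9991, -0.0425,  0.    ])) -12.945162260804647
[[  2.2222 -13.0971]
 [  3.3333 -13.033 ]
 [  4.4444 -13.0225]
 [  5.5556 -12.5166]
 [  6.6667 -11.5144]
 [  7.7778 -10.4426]
 [  8.8889  -9.2807]
 [ 10.      -8.3072]
 [ 11.0714  -7.1859]
 [ 12.1429  -6.1396]
 [ 23.9286   5.3526]
 [ 25.       6.6532]]
[  0.9834 -18.0629] unit-slope offset -18.268099381530774 0.13365094030718186 now 6.731900618469226
```

The stop is now about 6.7 mm past the line, and the screw slope fits 20 mm a turn. Next I'll wind forward, stopping 1 mm short to measure.

```bash
python3 - <<'E'
from h import *
st=json.load(open('st.json')); f0=np.array(st['f0']); sh=[]
d=12.7/20*2*np.pi
c,log=arc(st['c'],st['ph'],st['ph']-d,f0,adapt=3e-5,shots=sh); print(log[-1],np.abs([l[1:] for l in log]).max(0),c,robot.get_state()['time'])
st.update(c=list(c),ph=st['ph']-d); json.dump(st,open('st.json','w'))
t0=cv2.imread('pics/top0.png')[:,:,::-1]; F0=face(t0,range(180,219))
sh.append((st['ph'],0,robot.grab_frame('top')))
for p,_,t in sh:
    F=face(t,range(180,215)); print(round((p-st['ph0'])/np.pi*10,2),F[2],round(F[3],2),gap((F[0],F0[1]))[0].round(2))
E
```

```text
(np.float64(3.8), np.float64(2.7), np.float64(-3.2)) [4.  4.2] [0.56522391 0.12062899] 19.6917
23.94 32 0.06 6.57
22.88 26 0.06 6.3
21.83 20 0.05 5.66
20.77 18 1.02 -14.23
19.71 14 0.86 -20.86
18.65 12 1.08 -43.86
17.59 10 0.98 -44.05
16.53 10 0.06 3.36
15.47 11 0.04 1.09
14.42 18 0.07 0.77
13.36 21 0.05 1.83
12.3 30 0.08 0.96
12.3 29 0.08 0.96
```

```bash
python3 - <<'E'
from h import *
st=json.load(open('st.json')); f0=np.array(st['f0'])
d=1.0/20*2*np.pi
c,log=arc(st['c'],st['ph'],st['ph']-d,f0); print(log)
t0=cv2.imread('pics/top0.png')[:,:,::-1]; F0=face(t0,range(180,219))
g=lambda:(lambda F:(F[2],round(F[3],2),gap((F[0],F0[1]))[0].round(2)))(face(robot.grab_frame('top'),range(180,215)))
print(g()); robot.gripper_to(.045); e=robot.get_state()['ee_pos']; robot.move_linear([e[0],e[1],.2],velocity=.2)
# croissant: bring the tool over it, closing across the board
psi=-.0425; print(g(),robot.get_state()['time'],robot.get_state()['qpos'])
# croissant outline in the first top picture
hsv=cv2.cvtColor(np.ascontiguousarray(t0[:,:,::-1]),cv2.COLOR_BGR2HSV)[185:222,325:378]
m=((hsv[:,:,1]>150)&(hsv[:,:,2]<235)).astype(np.uint8)
cn=max(cv2.findContours(m,cv2.RETR_EXTERNAL,cv2.CHAIN_APPROX_NONE)[0],key=cv2.contourArea).reshape(-1,2)+[325,185]
W=np.array([ray('top',u,v,.035) for u,v in cn]); B=np.array([[np.cos(psi),np.sin(psi)],[-np.sin(psi),np.cos(psi)]])
w=W[:,:2]@B.T; print('board-axes extents',w.min(0),w.max(0),np.ptp(w,axis=0))
mid=W[:,:2].mean(0); print(mid,cn.min(0),cn.max(0),W[W[:,1].argmin()],W[W[:,1].argmax()])
for s in(1,-1):
    y=np.array([np.cos(psi),np.sin(psi),0])*s; R=np.c_[np.cross(y,[0,0,-1.]),y,[0,0,-1.]]; q=robot.ik([.548,-.137,.15],R); print(s,q)
E
```

```text
[(np.float64(3.49), np.float64(0.8), np.float64(-3.3))]
(np.int64(33), np.float64(0.08), np.float64(0.05))
(np.int64(33), np.float64(0.08), np.float64(0.06)) 21.3333 [ 0.40254188  0.4064411  -0.82303292  1.82619066  0.33939931  1.05691896
 -2.1210215 ]
board-axes extents [ 0.5323427  -0.17384702] [ 0.58416446 -0.05503695] [0.05182176 0.11881007]
[ 0.54748244 -0.13856842] [335 195] [370 210] [ 0.53708653 -0.19664615  0.035     ] [ 0.54131573 -0.07820842  0.035     ]
1 [ 0.96452624  0.62243947 -1.0457237   1.81076274  0.61135602  1.07358535
 -0.35199305]
-1 [-0.22970284  0.43806384  0.53368688  1.85026059 -0.27333539  0.92626447
 -2.75559842]
```

The stop stands at +0.06 mm. Next is the croissant grasp.

```bash
python3 - <<'E'
from h import *
np.set_printoptions(precision=4,suppress=True)
psi=-.0425; y=np.array([np.cos(psi),np.sin(psi),0]); R=np.c_[np.cross(y,[0,0,-1.]),y,[0,0,-1.]]
p=np.array([.5505,-.138])
robot.gripper_to(.094); robot.move_ptp([*p,.16],R); robot.move_linear([*p,.0415],velocity=.1,threshold=15)
s=robot.get_state(); print(s['time'],s['ee_pos'],s['force'],s['opening'])
robot.gripper_to(0.0); s=robot.get_state(); print(s['time'],s['opening'],s['grasp_force'],s['force'])
robot.move_linear([*p,.0455],velocity=.03); robot.pause(.3); s=robot.get_state(); print(s['time'],s['ee_pos'],s['force'],s['qpos'])
a=robot.grab_frame('scene')[180:270,290:400];b=robot.grab_frame('top')[165:240,280:390]
k=lambda f,n:cv2.resize(f[:,:,::-1],(n*f.shape[1],n*f.shape[0]),interpolation=cv2.INTER_CUBIC)[:260]
cv2.imwrite('pics/e.png',np.hstack([k(a,3),k(b,4)[:260]]))
E
```

```text
25.1833 [ 0.5508 -0.1381  0.042 ] [ 0.5272 -0.0563  0.3364] 0.09420638397704409
25.8667 0.05584274666651761 29.97808787942631 [ 0.6007 -0.5174  1.5098]
26.45 [ 0.5505 -0.138   0.0454] [ 0.1244  0.2411 -0.2846] [ 0.8729  0.7548 -0.9182  1.8634  0.7558  0.9167 -0.4517]
```

View pics/e.png

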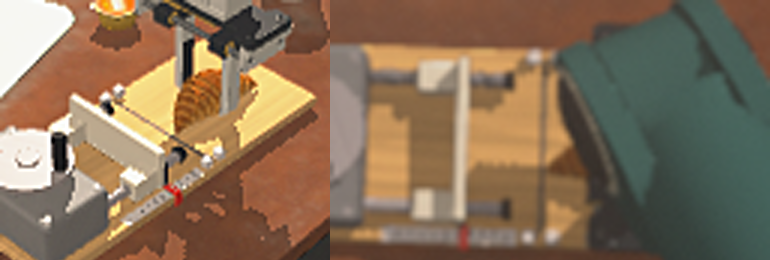

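The croissant is held between the fingers and raised slightly, with the stop level with the clip in the top view. Next I'll slide it to the stop and press.

```bash
python3 - <<'E'
from h import *
psi=-.0425; d=np.array([-np.sin(psi),np.cos(psi)]); p=np.array([.5505,-.138]); z=.0455
F=lambda f0:-(np.array(robot.get_state()['force'])-f0)[:2]@d
r=robot.move_linear([*(p+.052*d),z],velocity=.06,threshold=12); print('free',r); robot.pause(.3)
f0=np.array(robot.get_state()['force'])
r=robot.move_linear([*(p+.080*d),z],velocity=.012,threshold=4.5); s=(np.array(robot.get_state()['ee_pos'])[:2]-p)@d
print('contact',r,s*1e3,F(f0),robot.get_state()['time'])
if r:
    robot.pause(.2); 
    for i in range(14):
        f=F(f0)
        if f>7.3: break
        s+=.0003; robot.move_linear([*(p+s*d),z],velocity=.01); robot.pause(.1); print(round(s*1e3,2),round(F(f0),1),end='; ')
    for i in range(5): robot.pause(.2); print(round(F(f0),1),end=' ')
    st=robot.get_state(); print(st['time'],st['force'],st['opening'],st['ee_pos'])
    t0=cv2.imread('pics/top0.png')[:,:,::-1]; F0=face(t0,range(180,219)); G=face(robot.grab_frame('top'),range(180,215)); print(G[2],G[3],gap((G[0],F0[1]))[0])
E
```

```text
free False
contact True 69.26084793406393 3.2044899406284904 29.3
69.56 3.9; 69.86 5.4; 70.16 6.0; 70.46 7.5; 7.3 6.2 7.6 7.8 6.8 31.9 [-0.67415249 -6.17547788  0.83817652] 0.055909345167262155 [ 0.55344584 -0.06821015  0.04547023]
27 0.8048326994959368 6.282648899723985
```

```bash
python3 - <<'E'
from h import *
e=np.array(robot.get_state()['ee_pos']); robot.move_linear([e[0],e[1],.0425],velocity=.02); print(robot.get_state()['force'])
robot.gripper_to(.094); robot.pause(.2); robot.move_linear([e[0],e[1],.2],velocity=.12)
q=robot.get_state()['ee_pos']; robot.move_ptp([.45,-.40,.28],robot.get_state()['tool_rot']); robot.pause(.2)
t0=cv2.imread('pics/top0.png')[:,:,::-1]; F0=face(t0,range(180,219)); t=robot.grab_frame('top'); G=face(t,range(180,200)); H=face(t,range(180,219))
print(robot.get_state()['time'],G[2],G[3],gap((G[0],F0[1]))[0],H[2:4],gap((H[0],F0[1]))[0],clipc(t))
k=lambda f,n:cv2.resize(f[:,:,::-1],(n*f.shape[1],n*f.shape[0]),interpolation=cv2.INTER_CUBIC)
s=robot.grab_frame('scene'); cv2.imwrite('pics/f.png',np.hstack([k(s[185:265,290:390],4),k(t[165:245,290:380],4)]))
E
```

```text
[ 0.2909485  -5.16102431 -0.27944712]
36.25 19 0.05861275923553337 -0.8314686945531922 (np.int64(35), np.float64(0.0772680454171154)) -0.23201061091365077 (np.float64(313.03187919463085), np.float64(224.0251677852349), 17, np.float64(79.0))
```

View pics/f.png

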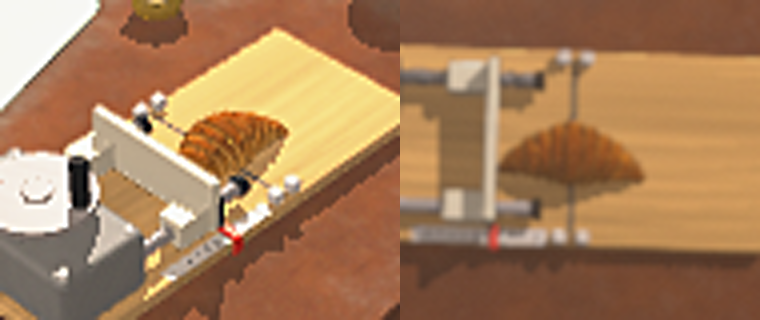

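The final picture shows the stop face (px about 498) level with the clip (493, allowing for the board's yaw; measured −0.2 mm). The croissant lies with its tip against the stop, flat and lengthwise, and the robot is clear.

```bash
python3 -c "
from rig import robot
print(robot.sign_off())"
```

```text
the job is handed in; nothing more can be done
None
```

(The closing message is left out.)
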